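# Hang the vial bracket on the slotted stand and load it

## Task

Hook both claws of the vial bracket into the top two slots of the slotted stand and press it down until it snaps fully home, without forcing it. Then lower the capped vial upright into the bracket's sleeve, all the way down, and leave the other things on the bench where they are.

Things in the scene. Friction and masses are not known exactly. Their poses are not given: they have to be found in the camera images.
- stand: Fixed stand: grey cast foot 140 x 150 x 16 mm with a steel channel column, 40 mm wide, 32 mm deep. Origin on the bench plumb below the middle of the column's flat slotted front face; x points into the column (away from the robot), z up. The column is clamped in the foot by hand, so its real height is up to 10 mm off nominal, which no pose shows; touch or look. It does not slip.
- top_nominal (a point): Middle of the column's flat top (black end cap, 0.5 mm proud of the front face) at its NOMINAL height, 232 mm over the bench, 12 mm behind the front face. The real top, like all the slots, is up to 10 mm higher or lower (the same for all).
- slot_nominal (a point): Middle of the lower edge of the top slot, on the front face, at its NOMINAL height of 192 mm (really up to 10 mm off, with the column). Four slots on the centre line, each 9 mm wide, 24.5 mm high, through a 4 mm wall; nominal lower edges at 57, 102, 147 and 192 mm.
- bracket: Loose aluminium vial bracket, 0.19 to 0.32 kg, upright on its flat underside on the bench. Origin at the bottom middle of its back plate's rear face (plate 30 mm wide, 85 mm high, x -6 to 0); x out of that face, the way the two claws point; z up. Home, its origin is nominally 125 mm over the bench (plus the column's error) and 0 to 1.5 mm off the face, its front drooping up to 0.04 rad.
- claw_upper (a point): Underside of the upper claw's neck at the plate (bracket x 0, z 67; the lower claw is 45 mm below). Claws 6 mm thick in y: neck x 0 to 5.5, 7 mm high; tooth x 5.5 to 10.5 from the neck's top to 14 mm below its underside, ending in a round toe (to x 12.5). They enter the slots level, necks 14 to 17.5 mm above their seats, plate to the face; home, the necks rest on the slots' lower edges.
- bracket_grip (a point): Place to grip the bracket: in its upright gusset, a web 10 mm thick (in bracket y), 62 mm high, x -70 to -28 free above; this point is at bracket x -50, y 0, z 50 mm.
- bracket_tab (a point): Middle of the thumb tab on top of the back plate, where it is pressed down: bracket x -15, y 0, z 90 mm, on the tab's upper face; the tab is 28 x 30 mm, x -28 to 0.
- bracket_sleeve (a point): Centre of the mouth of the bracket's round sleeve (bracket x -98, y 0, z 40 mm): inner diameter 24 mm, outer 30 mm, floor 4 mm above the bracket's underside.
- catch (a joint): Spring roller catch inside the column, just below the top slot: metres pushed back into the column, 0 when free. Going down, the upper claw's toe meets it about 11 mm above home and pushes it back over 3 mm; past the middle, about 5 mm above home, it snaps out over the toe and holds the bracket down, at about 1.2 mm. Passing it takes 9 to 14 N downward; the bracket's own weight does not.
- vial: Capped plastic sample vial, 14 g, standing on the bench; body 18 mm diameter, white cap 20 mm diameter from 66 mm to the top at 77 mm. Origin at the centre of its underside, z up.
- watch_dish: Bystander: shallow glass dish, 74 mm diameter, 12 mm high, in front of the stand.
- tweezers: Bystander: steel tweezers 118 mm long (along y), 9 mm high, lying near the front edge.
- timer: Bystander: sand timer 34 mm across, 95 mm high, left of the stand.
- beaker: Bystander: plastic beaker, 82 mm diameter, 97 mm high.
- wash_bottle: Bystander: squeeze wash bottle, 68 mm diameter, 197 mm high with its spout.
- red_organiser: Bystander: desk organiser 77 x 111 x 160 mm with scissors, right of the stand.
- cup_droppers: Bystander: clear cup of droppers, 86 mm diameter, 127 mm high, at the right.

How it is judged:
By the outcome, as a careful person would: the job done as asked, in the order asked, and still so for the second after the job is handed in, with the robot touching nothing.
It also fails if it takes over 72 s, if anything falls off the work surface, if the arm or the gripper's body presses on something with over 40 N, if the wrist force passes 120 N, or if a joint passes its speed limit or range.

## Robot

A 7-joint arm with a two-finger parallel gripper is mounted at the origin on a cart in front of the work surface, level with it; the furniture and walls round the work are solid. World frame = base frame: x ahead of the robot, y to its left, z up, the work surface at z = 0. Lengths are in m, angles in rad, forces in N, time in s.
With the tool pointing down it reaches from about 0.4 to 0.9 m from the base axis. Payload 5.5 kg.
Tool frame: the origin (TCP) lies at the very end of the fingers, on their centre line; the grasp point (between the pads) lies 19 mm behind it; z points along the fingers, y is the line along which they close (so a half turn about z gives the same grasp; the last joint's range is limited). The gripper opens to 92 mm and grips with 3 to 60 N. Pads are 19 mm wide; open, the fingers measure 130 mm over their backs; the gripper's body (75 mm by 190 mm) begins 47 mm behind the grasp point.
Start: joints at [-0.998, 0.501, -0.427, 1.55, 0.221, 1.138, -0.21], TCP at [0.198, 0.619, 0.227] pointing down, gripper open.
Joint ranges: [-2.88, 2.88], [-0.31, 2.03], [-1.54, 1.56], [0.2, 2.42], [-1.41, 4.55], [0.19, 2.02], [-2.57, 2.57]. Speed limits (rad/s): [2.57, 2.57, 3.14, 3.14, 3.14, 3.14, 3.14].

## Interface

Orientations are given as a unit quaternion [w, x, y, z].
In Python, from workcell import env gives the robot as it stands. The module is installed in compiled form; this text tells all that it offers.
- The arm moves only by the tool arm_command, never from a script. Its argument "commands" is a list of rows, each a list of 2 entries, a list of its own where there are three numbers: the shift along the tool's x, y, z in mm, then the turn, a rotation vector about the tool's x, y, z in rad. A call has 1 to 5 rows; each row is the pose to reach, as a shift and turn from the pose commanded when the call began, along the tool's axes at that moment; what a row does not reach only later rows make up. A row lasts 1/10 s, in which the tool goes at most 50 mm and 8.59 degrees, less where a joint would pass 70% of its speed; a pose out of reach is approached as far as the arm can. A call with a gripper value outside its range is refused whole. "gripper" is the opening in per cent of the stroke, from 0 (shut) to 100 (fully open), set as the call begins (left out, the last holds). The fingers move at their own pace and stop on an object; "squeeze" is the grip in N (left out, the last holds). Time passes only in rows, so rows that repeat a pose let the fingers close. It gives the time, the measured TCP pose, the force, the opening and the grip force at its end, in the units of the state.
- env.sense(): the state, without advancing time (a new reading comes with each control period).
- env.capture(name): name is "scene" or "top"; returns a dict with "image" (400x640x3 uint8, red, green, blue), "intrinsics" (3x3 intrinsics, pixels), "k1" (the pictures are not rectified: a ray, as slopes to the right and down, at radius r is drawn at 1 + k1 r^2 times it, then the intrinsics apply), "rvec" (rotation vector, rad) and "tvec" (3), from world to camera coordinates, as OpenCV has them. Camera axes: x right, y down, z forward; pixel columns grow to the right and rows downward; lengths in m; the calibration is good to about 2 mm. A picture is of the moment at which its call begins. There is no depth.
- env.hand_in(): hands the job in; it is judged then, once.
Trained networks look in the newest picture that a camera, given by its name, has taken for a name from the list of things; names that differ only in an ending like _2 or _b are one class to them, and where a whole thing is asked for, a point or a joint stands for the part that bears it (a point fixed in the world has none). Each returns a list of dicts, best first, with "confidence" (0 to 1); they miss things now and then, are a little off and sometimes report something else, mostly with a low value. They report only what shows in the picture. A call takes as long as a camera call.
- env.spot_in(camera, target): "at" ([x, y, z] in m, in the coordinates of the camera as it stood for that picture, good to about 4 mm: the middle of the surface that is visible of it).
- env.silhouettes(camera, target): "region" (400x640 bool, what is visible of it).
The state is a dict: "t": time; "joints": joint angles; "qvel": joint speeds; "effort": joint torques, N m; "eef_pos": TCP position; "tcp_rot": TCP orientation; "force": force on the tool from outside, world axes, zero at the start; "torque": the same for the moment, N m; "finger_gap": opening from 0.0 (shut) to 1.0 (fully open); "grip_force": force on a finger pad.
Only numpy, scipy, OpenCV 4.12 (cv2) and the standard library are available. Lean on these libraries where they do the work, as an engineer would, in place of code of your own. Each camera call takes 0.05 s, during which the arm holds its last target. There are 200 camera calls.

## Working session

There is one attempt and no reset: what is moved stays moved. The work goes in short steps, Python scripts to look and compute and a tool call to move; the robot and the scene stay as the last step left them, time stands still between calls to the robot, and variables do not carry over. Pictures are saved under pics/ and viewed, at most 11 in all, crops included, and the job is handed in when it is done.

Besides the shell and the picture viewer there is one more tool, called after ">>>" by a JSON object that holds its "fn" and its "kwargs". arm_command: Moves the arm, as the interface text tells. Its arguments: {"type":"object","properties":{"commands":{"type":"array","items":{"type":"array"}},"gripper":{"type":"number"},"squeeze":{"type":"number"}},"required":["commands"]}

```bash
mkdir -p pics
cat > h.py <<'E'
import numpy as np, cv2
from workcell import env
from scipy.spatial.transform import Rotation as R
def cam(n):
    c=env.capture(n); c['R']=cv2.Rodrigues(np.array(c['rvec'],float))[0]; c['t']=np.array(c['tvec'],float).ravel(); c['K']=np.array(c['intrinsics']); return c
def w(c,p): return c['R'].T@(np.array(p)-c['t'])
def proj(c,P):
    q=c['R']@np.array(P,float)+c['t']; s=q[:2]/q[2]; s=s*(1+c['k1']*(s@s)); return c['K'][:2,:2]@s+c['K'][:2,2]
def ray(c,uv):
    d=cv2.undistortPoints(np.array([[uv]],float),c['K'],np.array([c['k1'],0,0,0.]))[0,0]
    return -c['R'].T@c['t'], c['R'].T@np.array([d[0],d[1],1])
def atz(c,uv,z):
    o,d=ray(c,uv); return o+d*(z-o[2])/d[2]
def save(c,f): cv2.imwrite('pics/'+f,c['image'][:,:,::-1])
E
python3 - <<'E'
from h import *
np.set_printoptions(precision=4,suppress=True)
for n in ['scene','top']:
    c=cam(n); save(c,n+'0.png'); print(n,'cam at',-c['R'].T@c['t'],c['k1'],c['K'][0,0])
    for t in ['stand','top_nominal','slot_nominal','bracket','claw_upper','bracket_grip','bracket_tab','bracket_sleeve','vial','watch_dish','timer','beaker','wash_bottle','tweezers','red_organiser','cup_droppers']:
        for r in env.spot_in(n,t)[:2]: print(t,round(r['confidence'],2),w(c,r['at']),proj(c,w(c,r['at'])))
print(env.sense())
E
```

```text
scene cam at [-0.3952  0.5838  0.6182] 0.0022250586714762234 419.5098443460548
stand 0.95 [0.5968 0.0536 0.0408] [304.163 231.847]
top_nominal 0.94 [0.6002 0.0566 0.0399] [302.726  231.9073]
top_nominal 0.44 [0.5753 0.415  0.0819] [181.0402 254.419 ]
slot_nominal 0.6 [0.5977 0.0587 0.0464] [302.483  230.4816]
slot_nominal 0.35 [ 0.5037 -0.1882  0.0462] [387.1214 223.8398]
bracket 0.18 [0.432  0.2378 0.0462] [270.5011 273.6196]
claw_upper 0.73 [0.4317 0.2424 0.0441] [268.9087 274.9175]
bracket_grip 0.56 [0.436  0.2381 0.0433] [269.7593 273.8882]
bracket_tab 0.64 [0.4338 0.2416 0.0391] [268.9327 276.1571]
bracket_sleeve 0.94 [0.4313 0.239  0.0432] [270.2179 274.9136]
vial 0.5 [ 0.5059 -0.1918  0.0436] [387.5272 224.0742]
vial 0.25 [0.5977 0.0573 0.0467] [302.8962 230.2658]
watch_dish 0.69 [0.4167 0.0599 0.0028] [334.3591 271.4014]
timer 0.51 [0.688  0.1967 0.0707] [247.0597 222.0885]
beaker 0.88 [0.6481 0.294  0.0644] [219.6244 237.2394]
wash_bottle 0.6 [0.5729 0.4144 0.0863] [181.3    253.2325]
wash_bottle 0.52 [0.4355 0.2391 0.0379] [269.5843 275.9338]
tweezers 0.46 [ 0.4144 -0.0668 
[... 1053 characters left out ...]
ash_bottle 0.17 [0.6018 0.043  0.016 ] [303.3193 194.0044]
red_organiser 0.59 [ 0.695  -0.2059  0.0863] [368.7571 167.867 ]
cup_droppers 0.57 [ 0.509  -0.4001  0.103 ] [421.7814 216.2898]
{'t': 1.7, 'joints': array([-0.9978,  0.5009, -0.427 ,  1.5504,  0.2208,  1.1383, -0.2102]), 'qvel': array([ 0.    , -0.0008,  0.0015,  0.0006,  0.0006, -0.0008, -0.0008]), 'effort': array([  0.0004, -56.6436,  -5.8102, -27.9501,  -0.0666,   0.0208,
         0.    ]), 'eef_pos': array([0.1981, 0.6191, 0.2267]), 'tcp_rot': array([-0.    ,  0.1542,  0.988 , -0.    ]), 'force': array([-0.9795,  0.5941, -0.6102]), 'torque': array([-0.0572, -0.0059,  0.0209]), 'grip_force': 0.0, 'finger_gap': 0.9955576915905318}
```

View pictures.

Run:
```python
import cv2
a=cv2.imread('pics/scene0.png'); cv2.imwrite('pics/scene0c.png',cv2.resize(a[130:320,180:440],None,fx=3,fy=3,interpolation=cv2.INTER_CUBIC))
a=cv2.imread('pics/top0.png'); cv2.imwrite('pics/top0c.png',cv2.resize(a[150:270,220:380],None,fx=5,fy=5,interpolation=cv2.INTER_CUBIC))
```

```text
(no output)
```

View pics/scene0c.png

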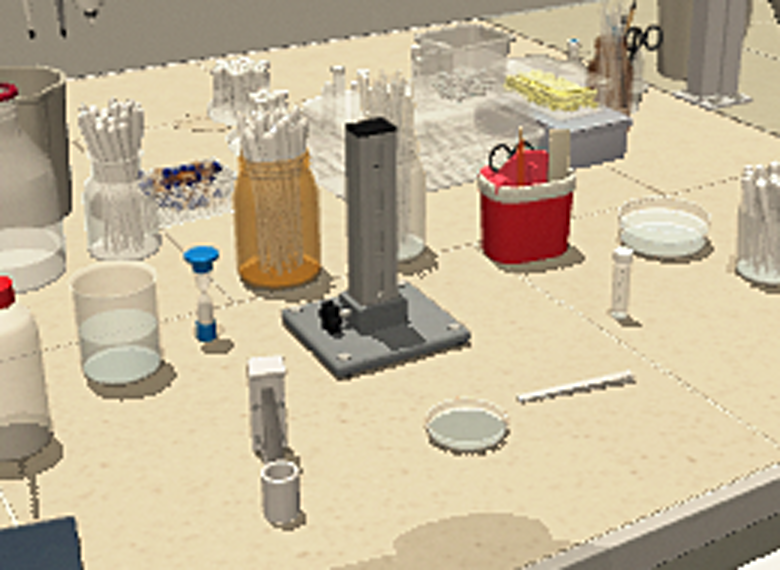

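View pics/top0c.png

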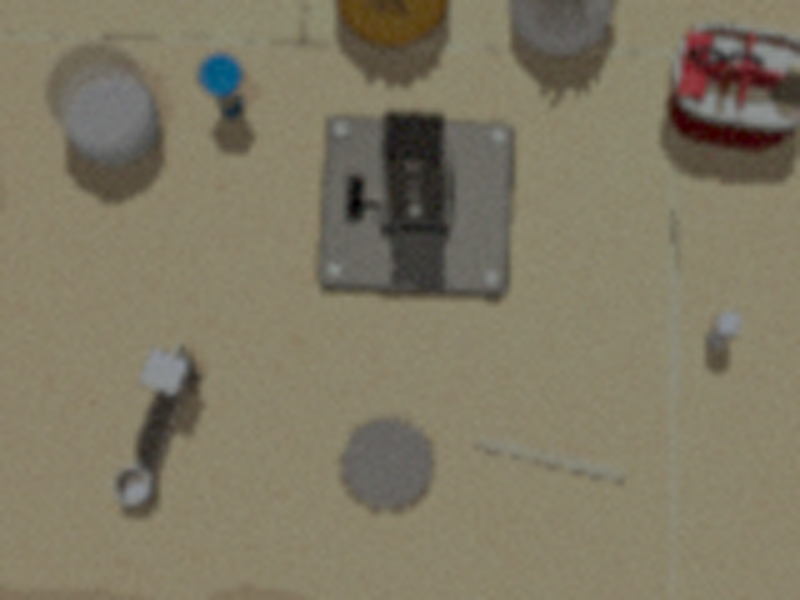

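The scene shows the stand's column (cap at about pixel 303,172), and the bracket has its sleeve toward the robot and its tab away. In the top view the sleeve is at about (246.8, 247.4), the tab at (253, 224), and the vial cap at (365.4, 214.6).

Run:
```python
from h import *
np.set_printoptions(precision=4,suppress=True)
out=np.zeros((600,800,3),np.uint8)
c=cam('scene');t=cam('top')
A=cv2.resize(c['image'][166:241,282:332],None,fx=8,fy=8,interpolation=cv2.INTER_CUBIC)
B=cv2.resize(t['image'][166:212,282:326],None,fx=9,fy=9,interpolation=cv2.INTER_CUBIC)
B=cv2.convertScaleAbs(B,alpha=1.7)
out[:600,:400]=A; out[:B.shape[0],400:400+B.shape[1]]=B
cv2.imwrite('pics/col.png',out[:,:,::-1])
s=atz(t,(246.8,247.4),.04);tb=atz(t,(253,224),.09);v=atz(t,(365.4,214.6),.077)
print('sleeve',s,'tab',tb,'dist',np.linalg.norm((tb-s)[:2]),'yaw',np.arctan2(*(tb-s)[1::-1]),'vial',v)
for n,cr in [('bolt',[(341,129),(499,134),(491,278),(333,269)]),('foot',[(330,118),(513,124),(506,297),(322,290)])]:
    P=np.array([atz(t,(220+(u+.5)/5-.5,150+(q+.5)/5-.5),.016) for u,q in cr]);print(n,P[:,:2].round(4).tolist(),P.mean(0))
    for a,b in [(0,1),(3,2)]: d=P[b]-P[a]; print('yaw',np.arctan2(d[0],-d[1]),np.linalg.norm(d))
    for a,b in [(3,0),(2,1)]: d=P[b]-P[a]; print('yaw',np.arctan2(d[1],d[0]),np.linalg.norm(d))
# scene checks
for p in [s,tb,v]: print(proj(c,p))
# silhouettes for vial
for r in env.silhouettes('scene','vial')[:2]:
    ys,xs=np.where(r['region']); print('vial sil',r['confidence'],xs.min(),xs.max(),ys.min(),ys.max())
for r in env.spot_in('top','vial')[:2]: print(r['confidence'],w(t,r['at']))
```

```text
sleeve [0.3851 0.2501 0.04  ] tab [0.4676 0.2244 0.09  ] dist 0.0863837476375866 yaw -0.30239195385762296 vial [ 0.5149 -0.1937  0.077 ]
bolt [[0.6759, 0.1066], [0.675, -0.019], [0.5582, -0.015], [0.5624, 0.109]] [0.6179 0.0454 0.016 ]
yaw -0.006741765434236635 0.12564929414368908
yaw -0.033632050426951554 0.12403865152593035
yaw -0.021033299962909972 0.1134858377300519
yaw -0.034791397130887775 0.11685524781704283
foot [[0.6847, 0.1157], [0.6835, -0.03], [0.5434, -0.027], [0.5455, 0.117]] [0.6143 0.0439 0.016 ]
yaw -0.007833278583121009 0.1456943127224053
yaw -0.014549245971128201 0.14403380657883055
yaw -0.009670649531190715 0.13921200486379942
yaw -0.021525894196697214 0.14019223091045524
[274.0686 286.6255]
[268.7346 250.5589]
[386.8313 213.1463]
vial sil 0.62 384 390 212 236
vial sil 0.45 425 452 184 224
```

View pics/col.png

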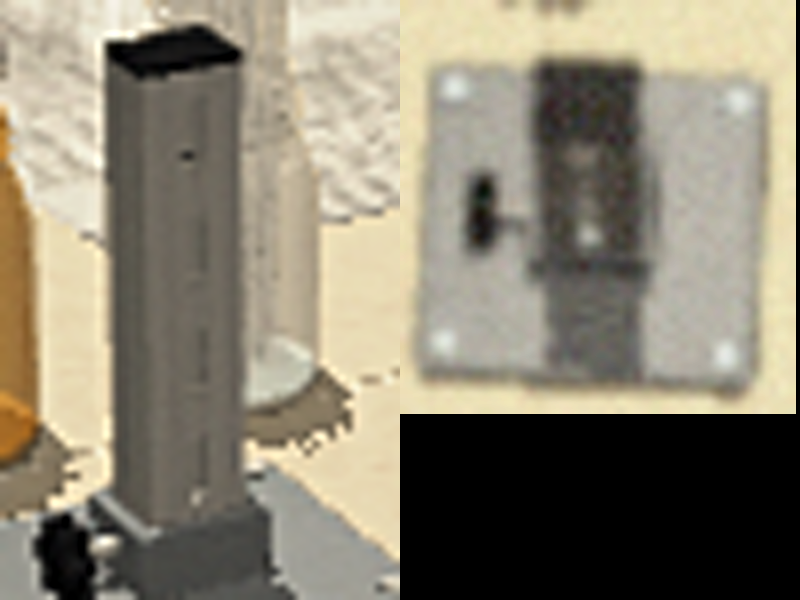

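Run:
```python
from h import *
from scipy.optimize import least_squares
np.set_printoptions(precision=4,suppress=True)
c=cam('scene');t=cam('top')
f=lambda u,v:(282+(u+.5)/8-.5,166+(v+.5)/8-.5)
g=lambda u,v:(282+(u-400+.5)/9-.5,166+(v+.5)/9-.5)
F=lambda u,q:(220+(u+.5)/5-.5,150+(q+.5)/5-.5)
obs=[(c,(-.0005,.02),1,f(126,75)),(c,(-.0005,-.02),1,f(242,52)),(c,(.0315,.02),1,f(107,42)),(c,(.0315,-.02),1,f(207,27)),
(t,(.0315,.02),1,g(540,60)),(t,(.0315,-.02),1,g(640,60)),(t,(-.0005,.02),1,g(540,140)),(t,(-.0005,-.02),1,g(640,140))]
def res(p,full=False):
    x,y,a,h,ex,ey=p; r=[]
    for cc,l,_,uv in obs:
        P=[x+np.cos(a)*l[0]-np.sin(a)*l[1],y+np.sin(a)*l[0]+np.cos(a)*l[1],h]; r+=list(proj(cc,P)-uv)
    return np.array(r+[(a+.017)/.01*.5,ex,ey])
s=least_squares(res,[.6,.045,-.017,.232,0,0]);print(s.x,s.fun.reshape(-1)[:16].reshape(8,2))
q=R.from_quat(np.roll(env.sense()['tcp_rot'],-1)); print(q.as_matrix())
```

```text
[ 0.602   0.0438 -0.0227  0.2234  0.      0.    ] [[ 1.8534 -0.5391]
 [-0.1808  0.0891]
 [-0.7443  0.373 ]
 [-0.9609  0.0965]
 [ 0.0042 -0.3103]
 [ 0.4424  0.2346]
 [-0.4826 -0.235 ]
 [ 0.0079  0.309 ]]
[[-0.9524  0.3048 -0.    ]
 [ 0.3048  0.9524  0.0001]
 [ 0.0001  0.     -1.    ]]
```

>>> {"fn": "arm_command", "kwargs": {"commands": [[[-200,-149,-50],[0,0,0]],[[-200,-149,-50],[0,0,0]],[[-200,-149,-50],[0,0,0]],[[-200,-149,-50],[0,0,0]],[[-200,-149,-50],[0,0,0]]], "gripper": 0, "squeeze": 10}}

```text
t: 2.5
eef_pos: [0.3416, 0.418, 0.2764]
tcp_rot: [0.0, 0.154, 0.988, 0.0]
force: [2.2, 0.6, 0.8]
finger_gap: 0.615
grip_force: 0.0
```

>>> {"fn": "arm_command", "kwargs": {"commands": [[[-200,-149,-13],[0,0,0]],[[-200,-149,-13],[0,0,0]],[[-200,-149,-13],[0,0,0]],[[-200,-149,-13],[0,0,0]],[[-200,-149,-13],[0,0,0]]]}}

```text
t: 3.0
eef_pos: [0.4867, 0.215, 0.2894]
tcp_rot: [0.0, 0.154, 0.988, 0.0]
force: [1.0, -0.2, 0.1]
finger_gap: 0.179
grip_force: 0.0
```

>>> {"fn": "arm_command", "kwargs": {"commands": [[[-168,-124,0],[0,0,-0.14]],[[-168,-124,0],[0,0,-0.28]],[[-168,-124,0],[0,0,-0.29]],[[-168,-124,0],[0,0,-0.29]],[[-168,-124,0],[0,0,-0.29]]]}}

```text
t: 3.5
eef_pos: [0.6105, 0.0399, 0.2885]
tcp_rot: [0.001, 0.014, 1.0, -0.002]
force: [-1.1, -0.7, 0.0]
finger_gap: 0.005
grip_force: 0.0
```

>>> {"fn": "arm_command", "kwargs": {"commands": [[[0,0,40],[0,0,0]],[[0,0,43],[0,0,0]],[[0,0,46],[0,0,0]],[[0,0,49],[0,0,0]],[[0,0,52],[0,0,0]]]}}

```text
t: 4.0
eef_pos: [0.6087, 0.0485, 0.2383]
tcp_rot: [0.001, 0.009, 1.0, 0.0]
force: [0.1, 0.5, -0.4]
finger_gap: 0.002
grip_force: 0.0
```

>>> {"fn": "arm_command", "kwargs": {"commands": [[[0,0,2],[0,0,0]],[[0,0,4],[0,0,0]],[[0,0,6],[0,0,0]],[[0,0,8],[0,0,0]],[[0,0,10],[0,0,0]]]}}

```text
t: 4.5
eef_pos: [0.608, 0.0475, 0.2267]
tcp_rot: [-0.0, 0.01, 1.0, 0.0]
force: [0.0, 0.1, 0.5]
finger_gap: 0.009
grip_force: 0.0
```

>>> {"fn": "arm_command", "kwargs": {"commands": [[[0,0,1],[0,0,0]],[[0,0,2],[0,0,0]],[[0,0,3],[0,0,0]],[[0,0,3],[0,0,0]]]}}

```text
t: 4.9
eef_pos: [0.6079, 0.0474, 0.2255]
tcp_rot: [0.0, 0.01, 1.0, -0.0]
force: [-4.5, -0.6, 9.4]
finger_gap: 0.001
grip_force: 4.9
```

>>> {"fn": "arm_command", "kwargs": {"commands": [[[0,0,-12],[0,0,0]],[[-8,0,-12],[0,0,0]],[[-8,0,-12],[0,0,0]],[[-8,0,-12],[0,0,0]],[[-8,0,-12],[0,0,0]]], "gripper": 70, "squeeze": 4}}

```text
t: 5.4
eef_pos: [0.6157, 0.0473, 0.2352]
tcp_rot: [-0.001, 0.01, 1.0, -0.0]
force: [-0.5, -0.3, -0.7]
finger_gap: 0.392
grip_force: 0.0
```

>>> {"fn": "arm_command", "kwargs": {"commands": [[[0,0,0],[0,0,0]],[[0,0,0],[0,0,0]],[[0,0,0],[0,0,0]],[[0,0,20],[0,0,0]],[[0,0,36],[0,0,0]]]}}

```text
t: 5.9
eef_pos: [0.6162, 0.0473, 0.1997]
tcp_rot: [0.0, 0.01, 1.0, 0.0]
force: [-0.5, 0.3, -0.2]
finger_gap: 0.698
grip_force: 0.0
```

>>> {"fn": "arm_command", "kwargs": {"commands": [[[0,0,0],[0,0,0]],[[0,0,0],[0,0,0]],[[0,0,0],[0,0,0]],[[0,0,0],[0,0,0]],[[0,0,0],[0,0,0]]], "gripper": 10}}

```text
t: 6.4
eef_pos: [0.6167, 0.0454, 0.2009]
tcp_rot: [0.001, 0.011, 1.0, -0.001]
force: [-0.8, -5.4, 2.1]
finger_gap: 0.445
grip_force: 4.0
```

>>> {"fn": "arm_command", "kwargs": {"commands": [[[0,-2,0],[0,0,0]],[[0,-2,0],[0,0,0]],[[0,-2,0],[0,0,0]],[[0,-2,0],[0,0,0]]]}}

```text
t: 6.8
eef_pos: [0.6166, 0.0454, 0.2007]
tcp_rot: [0.001, 0.01, 1.0, 0.0]
force: [-0.0, -1.2, 5.1]
finger_gap: 0.444
grip_force: 4.0
```

>>> {"fn": "arm_command", "kwargs": {"commands": [[[0,-2,0],[0,0,0]],[[0,-2,0],[0,0,0]],[[0,-2,0],[0,0,0]]], "squeeze": 25}}

```text
t: 7.1
eef_pos: [0.6166, 0.0454, 0.2007]
tcp_rot: [0.001, 0.009, 1.0, 0.001]
force: [1.0, 1.1, 6.4]
finger_gap: 0.441
grip_force: 25.0
```

Run:
```python
from h import *
s=env.sense(); q=R.from_quat(np.roll(s['tcp_rot'],-1)); m=q.as_matrix(); print(s, m, 'yaw',np.arctan2(-m[1,0],-m[0,0]))
```

```text
{'t': 7.1, 'joints': array([-0.01007213,  0.43840157, -0.13953195,  1.67028729,  0.06652262,
        1.03536277,  1.3820698 ]), 'qvel': array([-0.00028128, -0.00092102,  0.00042255, -0.00012821,  0.00173799,
        0.00073559,  0.00129735]), 'effort': array([  1.09496199, -50.54537416,  -0.23079123, -24.25494075,
         0.49094841,   0.40807729,   0.13416841]), 'eef_pos': array([0.61661781, 0.04539977, 0.20072688]), 'tcp_rot': array([9.77957965e-04, 9.16162067e-03, 9.99956960e-01, 1.08898398e-03]), 'force': array([1.00118427, 1.10955335, 6.35890592]), 'torque': array([ 0.29158434, -0.1491109 , -0.1034679 ]), 'grip_force': 25.01339167356491, 'finger_gap': 0.4410138932689452} [[-0.99983022  0.01832032  0.00197579]
 [ 0.01832458  0.99982976  0.00215995]
 [-0.00193588  0.00219579 -0.99999572]] yaw -0.018325642701797356
```

>>> {"fn": "arm_command", "kwargs": {"commands": [[[0,3,0],[0,0,0]],[[0,3,0],[0,0,0]],[[0,3,-50],[0,0,0]],[[0,3,-60],[0,0,0]],[[0,3,-60],[0,0,0]]], "gripper": 100}}

```text
t: 7.6
eef_pos: [0.6172, 0.0468, 0.262]
tcp_rot: [0.002, 0.01, 1.0, 0.0]
force: [0.3, 0.9, -0.2]
finger_gap: 0.825
grip_force: 0.0
```

>>> {"fn": "arm_command", "kwargs": {"commands": [[[189,187,-20],[0,0,0.14]],[[189,187,-20],[0,0,0.284]],[[189,187,-20],[0,0,0.284]],[[189,187,-20],[0,0,0.284]],[[189,187,-20],[0,0,0.284]]]}}

```text
t: 8.1
eef_pos: [0.4396, 0.2258, 0.277]
tcp_rot: [-0.001, 0.151, 0.988, -0.001]
force: [0.8, 0.6, 0.5]
finger_gap: 0.996
grip_force: 0.0
```

>>> {"fn": "arm_command", "kwargs": {"commands": [[[0,0,0],[0,0,0.02]],[[0,0,0],[0,0,0.02]],[[0,0,0],[0,0,0.02]],[[0,0,0],[0,0,0.02]]]}}

```text
t: 8.5
eef_pos: [0.443, 0.2235, 0.2778]
tcp_rot: [-0.0, 0.162, 0.987, -0.0]
force: [-0.1, -0.9, 0.3]
finger_gap: 1.003
grip_force: 0.0
```

```bash
cat >> h.py <<'E'
def st(*tgt):
    s=env.sense(); m=R.from_quat(np.roll(s['tcp_rot'],-1)).as_matrix(); p=s['eef_pos']
    print('t',s['t'],'tcp',p.round(4),'yaw',round(np.arctan2(-m[1,0],-m[0,0]),4),'tilt',m[:2,2].round(4),'F',s['force'].round(1),'T',s['torque'].round(2),'gap mm',round(s['finger_gap']*92,1),s['grip_force'])
    for g in tgt: print('shift mm',(m.T@(np.array(g)-p)*1000).round(1))
E
python3 -c "
from h import *
st((.431,.2357,.031))"
```

```text
t 8.5 tcp [0.443  0.2235 0.2778] yaw -0.3264 tilt [-0.0011 -0.0008] F [-0.1 -0.9  0.3] T [-0.01 -0.01  0.02] gap mm 92.3 0.0
shift mm [ 15.    8.  246.8]
```

>>> {"fn": "arm_command", "kwargs": {"commands": [[[15,8,40],[0,0,-0.024]],[[15,8,90],[0,0,-0.024]],[[15,8,130],[0,0,-0.024]],[[15,8,150],[0,0,-0.024]],[[15,8,150],[0,0,-0.024]]]}}

```text
t: 9.0
eef_pos: [0.4288, 0.2349, 0.1251]
tcp_rot: [-0.003, 0.15, 0.989, -0.002]
force: [-0.9, 0.5, -0.1]
finger_gap: 0.996
grip_force: 0.0
```

Run:
```python
from h import *
st((.431,.2357,.031))
c=cam('scene');t=cam('top')
a=cv2.resize(c['image'][180:310,220:320],None,fx=4.5,fy=4.5,interpolation=cv2.INTER_CUBIC)
b=cv2.resize(t['image'][205:265,225:275],None,fx=6,fy=6,interpolation=cv2.INTER_CUBIC)
o=np.zeros((585,750,3),np.uint8);o[:585,:450]=a;o[:360,450:]=b
cv2.imwrite('pics/pre.png',o[:,:,::-1])
```

```text
t 9.0 tcp [0.4288 0.2349 0.1251] yaw -0.3018 tilt [-0.0065 -0.0036] F [-0.9  0.5 -0.1] T [-0.01  0.04 -0.02] gap mm 91.6 0.0
shift mm [-2.4  1.9 94.1]
```

View pics/pre.png

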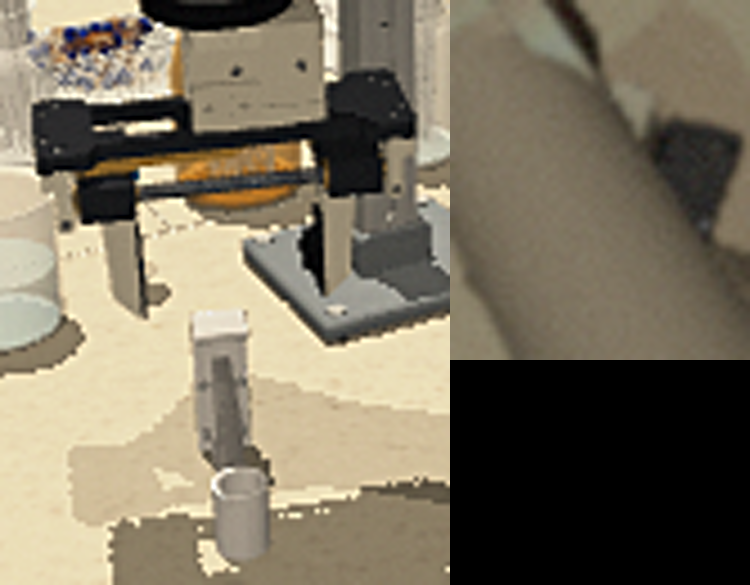

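The fingers straddle the bracket's web (fingertips at about crop (140,315) and (335,295), bracket tab at (220,325)). I'm descending.

>>> {"fn": "arm_command", "kwargs": {"commands": [[[-2,1,40],[0,0,0]],[[-2,1,75],[0,0,0]],[[-2,1,92],[0,0,0]],[[-2,1,95],[0,0,0]],[[-2,1,95],[0,0,0]]]}}

```text
t: 9.6
eef_pos: [0.434, 0.2383, 0.0347]
tcp_rot: [0.001, 0.15, 0.989, 0.001]
force: [0.4, -0.4, 0.3]
finger_gap: 0.999
grip_force: 0.0
```

>>> {"fn": "arm_command", "kwargs": {"commands": [[[0,0,0],[0,0,0]],[[0,0,0],[0,0,0]],[[0,0,0],[0,0,0]],[[0,0,0],[0,0,0]],[[0,0,0],[0,0,0]]], "gripper": 0, "squeeze": 5}}

```text
t: 10.1
eef_pos: [0.4329, 0.2379, 0.0339]
tcp_rot: [0.0, 0.149, 0.989, 0.0]
force: [0.3, -0.3, 0.8]
finger_gap: 0.614
grip_force: 0.0
```

>>> {"fn": "arm_command", "kwargs": {"commands": [[[0,0,0],[0,0,0]],[[0,0,0],[0,0,0]],[[0,0,0],[0,0,0]],[[0,0,0],[0,0,0]],[[0,0,0],[0,0,0]]]}}

```text
t: 10.6
eef_pos: [0.4327, 0.2378, 0.0336]
tcp_rot: [-0.0, 0.149, 0.989, -0.0]
force: [0.1, -0.0, -0.1]
finger_gap: 0.181
grip_force: 0.0
```

```bash
python3 -c "
from h import *
st((.431,.2357,.031))"
```

```text
t 10.6 tcp [0.4327 0.2378 0.0336] yaw -0.2998 tilt [-0.0002 -0.0001] F [ 0.1 -0.  -0.1] T [-0.03  0.02 -0.04] gap mm 16.7 0.0
shift mm [ 1.  -2.5  2.6]
```

>>> {"fn": "arm_command", "kwargs": {"commands": [[[0,0,0],[0,0,0]],[[0,0,0],[0,0,0]],[[0,0,0],[0,0,0]]]}}

```text
t: 10.9
eef_pos: [0.4328, 0.2379, 0.0336]
tcp_rot: [0.0, 0.149, 0.989, 0.0]
force: [0.3, 0.2, -1.3]
finger_gap: 0.107
grip_force: 5.0
```

```bash
python3 -c "
from h import *
st((.431,.2357,.031))"
```

```text
t 10.9 tcp [0.4328 0.2379 0.0336] yaw -0.2996 tilt [0.     0.0001] F [ 0.3  0.2 -1.3] T [ 0.08 -0.06  0.05] gap mm 9.9 4.999312832951546
shift mm [ 1.  -2.6  2.6]
```

>>> {"fn": "arm_command", "kwargs": {"commands": [[[0,0,0],[0,0,0]],[[0,0,-5],[0,0,0]],[[0,0,-45],[0,0,0]],[[0,0,-90],[0,0,0]],[[0,0,-134],[0,0,0]]], "squeeze": 45}}

```text
t: 11.4
eef_pos: [0.4318, 0.2373, 0.1688]
tcp_rot: [-0.001, 0.149, 0.989, -0.001]
force: [0.9, 0.4, -2.3]
finger_gap: 0.106
grip_force: 45.0
```

>>> {"fn": "arm_command", "kwargs": {"commands": [[[-25,-30,0],[0,0,-0.05]],[[-55,-65,0],[0,0,-0.12]],[[-85,-100,0],[0,0,-0.19]],[[-115,-135,0],[0,0,-0.25]],[[-137,-158,0],[0,0,-0.281]]]}}

```text
t: 11.9
eef_pos: [0.5172, 0.0423, 0.1677]
tcp_rot: [-0.0, 0.01, 1.0, -0.001]
force: [1.3, 0.7, -2.3]
finger_gap: 0.11
grip_force: 45.0
```

>>> {"fn": "arm_command", "kwargs": {"commands": [[[0,0,0],[0,0,0]],[[0,0,0],[0,0,0]],[[0,0,0],[0,0,0]]]}}

```text
t: 12.2
eef_pos: [0.5161, 0.0477, 0.1674]
tcp_rot: [-0.001, 0.009, 1.0, 0.0]
force: [0.0, 0.5, -2.2]
finger_gap: 0.105
grip_force: 45.0
```

Run:
```python
from h import *
st((.517,.0472,.168))
c=cam('scene');t=cam('top')
a=cv2.resize(c['image'][165:265,260:330],None,fx=6,fy=6,interpolation=cv2.INTER_CUBIC)
b=cv2.resize(t['image'][170:240,270:325],None,fx=6.5,fy=6.5,interpolation=cv2.INTER_CUBIC)
o=np.zeros((600,790,3),np.uint8);o[:600,:420]=a;o[:b.shape[0],420:420+b.shape[1]]=b
cv2.imwrite('pics/front.png',o[:,:,::-1])
```

```text
t 12.2 tcp [0.5161 0.0477 0.1674] yaw -0.0175 tilt [-0.0011  0.0007] F [ 0.   0.5 -2.2] T [0.07 0.06 0.04] gap mm 9.6 44.99920070171356
shift mm [-0.9 -0.5 -0.6]
```

View pics/front.png

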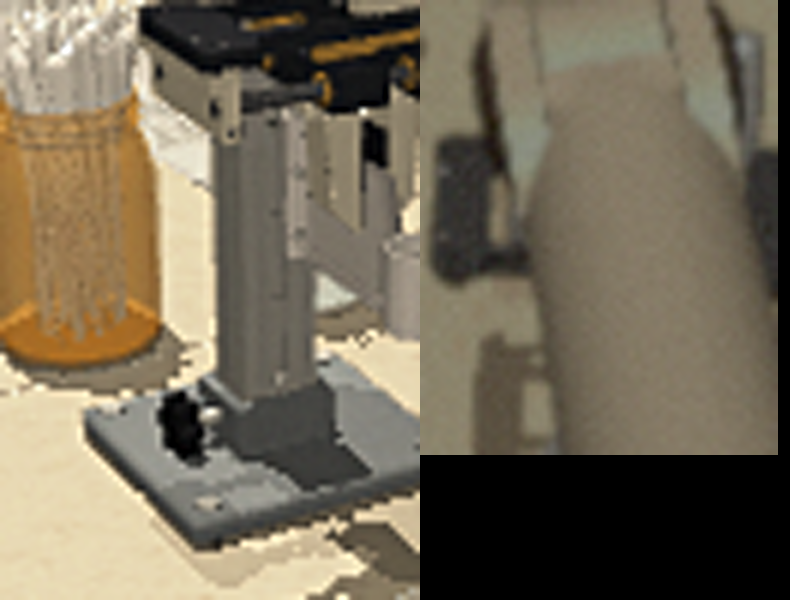

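The bracket is held upright in front of the column: plate at about crop (297,180), column face edge at about (300,300). I'm moving in slowly.

>>> {"fn": "arm_command", "kwargs": {"commands": [[[-10,-0.5,-0.8],[0,0,0]],[[-18,-0.5,-0.8],[0,0,0]],[[-21,-0.5,-0.8],[0,0,0]],[[-24,-0.5,-0.8],[0,0,0]],[[-27,-0.5,-0.8],[0,0,0]]]}}

```text
t: 12.8
eef_pos: [0.5441, 0.0455, 0.1682]
tcp_rot: [-0.0, 0.009, 1.0, 0.0]
force: [0.5, 0.1, -2.4]
finger_gap: 0.107
grip_force: 45.0
```

```bash
python3 -c "
from h import *
st()"
```

```text
t 12.8 tcp [0.5441 0.0455 0.1682] yaw -0.0187 tilt [-0.0005  0.    ] F [ 0.5  0.1 -2.4] T [ 0.02  0.07 -0.01] gap mm 9.8 44.999136328697205
```

>>> {"fn": "arm_command", "kwargs": {"commands": [[[-1,1,0],[0,0,0]],[[-2,1,0],[0,0,0]],[[-3,1,0],[0,0,0]],[[-4,1,0],[0,0,0]]]}}

```text
t: 13.2
eef_pos: [0.5479, 0.0464, 0.1684]
tcp_rot: [-0.0, 0.009, 1.0, 0.0]
force: [0.6, 0.3, -2.8]
finger_gap: 0.105
grip_force: 45.0
```

```bash
python3 -c "
from h import *
st()"
```

```text
t 13.2 tcp [0.5479 0.0464 0.1684] yaw -0.0188 tilt [-0.0002  0.    ] F [ 0.6  0.3 -2.8] T [ 0.07  0.02 -0.04] gap mm 9.6 44.9990576505661
```

>>> {"fn": "arm_command", "kwargs": {"commands": [[[-1.5,0,0],[0,0,0]],[[-2.5,0,0],[0,0,0]],[[-3.5,0,0],[0,0,0]],[[-4.5,0,0],[0,0,0]]]}}

```text
t: 13.6
eef_pos: [0.5503, 0.0462, 0.1679]
tcp_rot: [-0.002, 0.009, 1.0, -0.0]
force: [-9.0, 0.5, 1.4]
finger_gap: 0.107
grip_force: 45.0
```

```bash
python3 -c "
from h import *
st()"
```

```text
t 13.6 tcp [0.5503 0.0462 0.1679] yaw -0.0187 tilt [-0.0046 -0.0003] F [-9.   0.5  1.4] T [-0.02  1.41 -0.08] gap mm 9.8 45.002644658088684
```

>>> {"fn": "arm_command", "kwargs": {"commands": [[[1.5,0,0],[0,0,0]],[[1.6,0,0],[0,0,0]],[[1.6,0,1],[0,0,0]],[[1.6,0,2],[0,0,0]],[[1.6,0,3],[0,0,0]]]}}

```text
t: 14.1
eef_pos: [0.5504, 0.0463, 0.1653]
tcp_rot: [-0.0, 0.009, 1.0, -0.0]
force: [-4.7, -0.2, -0.3]
finger_gap: 0.108
grip_force: 45.0
```

```bash
python3 -c "
from h import *
st()"
```

```text
t 14.1 tcp [0.5504 0.0463 0.1653] yaw -0.0187 tilt [-0.0009 -0.0001] F [-4.7 -0.2 -0.3] T [ 0.04  0.77 -0.03] gap mm 9.9 45.00045955181122
```

>>> {"fn": "arm_command", "kwargs": {"commands": [[[0.5,0,1],[0,0,0]],[[0.5,0,2],[0,0,0]],[[0.5,0,3],[0,0,0]],[[0.5,0,3],[0,0,0]]]}}

```text
t: 14.5
eef_pos: [0.5507, 0.0463, 0.1627]
tcp_rot: [0.0, 0.009, 1.0, 0.0]
force: [-2.6, -0.1, 1.2]
finger_gap: 0.105
grip_force: 45.0
```

```bash
python3 -c "
from h import *
st()"
```

```text
t 14.5 tcp [0.5507 0.0463 0.1627] yaw -0.0189 tilt [0.0005 0.0001] F [-2.6 -0.1  1.2] T [ 0.05  0.65 -0.09] gap mm 9.6 45.000890493392944
```

>>> {"fn": "arm_command", "kwargs": {"commands": [[[0.2,0,1],[0,0,0]],[[0.2,0,2],[0,0,0]],[[0.2,0,3],[0,0,0]],[[0.2,0,3],[0,0,0]]]}}

```text
t: 14.9
eef_pos: [0.5499, 0.0463, 0.1606]
tcp_rot: [-0.0, 0.009, 1.0, -0.0]
force: [-8.0, -0.6, 9.0]
finger_gap: 0.107
grip_force: 45.0
```

```bash
python3 -c "
from h import *
st()"
```

```text
t 14.9 tcp [0.5499 0.0463 0.1606] yaw -0.0188 tilt [-0.0001 -0.0002] F [-8.  -0.6  9. ] T [-0.07  1.3  -0.06] gap mm 9.9 45.0011944770813
```

>>> {"fn": "arm_command", "kwargs": {"commands": [[[0.5,0,1],[0,0,0]],[[0.5,0,2],[0,0,0]],[[0.5,0,2],[0,0,0]]]}}

```text
t: 15.2
eef_pos: [0.5495, 0.0464, 0.1594]
tcp_rot: [0.0, 0.009, 1.0, -0.0]
force: [-11.6, -1.0, 17.1]
finger_gap: 0.104
grip_force: 45.0
```

```bash
python3 -c "
from h import *
st()"
```

```text
t 15.2 tcp [0.5495 0.0464 0.1594] yaw -0.0189 tilt [ 0.0002 -0.0003] F [-11.6  -1.   17.1] T [-0.13  1.95 -0.07] gap mm 9.5 45.003220438957214
```

>>> {"fn": "arm_command", "kwargs": {"commands": [[[1,0,0],[0,0,0]],[[2,0,0],[0,0,0]],[[2,0,0],[0,0,0]]]}}

```text
t: 15.5
eef_pos: [0.5495, 0.0464, 0.1594]
tcp_rot: [0.002, 0.009, 1.0, 0.0]
force: [-4.6, 0.6, 9.8]
finger_gap: 0.104
grip_force: 45.0
```

Run:
```python
from h import *
st()
c=cam('scene')
a=cv2.resize(c['image'][165:235,275:345],None,fx=8,fy=8,interpolation=cv2.INTER_CUBIC)
cv2.imwrite('pics/hook.png',a[:,:,::-1])
```

```text
t 15.5 tcp [0.5495 0.0464 0.1594] yaw -0.019 tilt [0.0041 0.0002] F [-4.6  0.6  9.8] T [-0.08  0.78 -0.08] gap mm 9.5 45.0011283159256
```

View pics/hook.png

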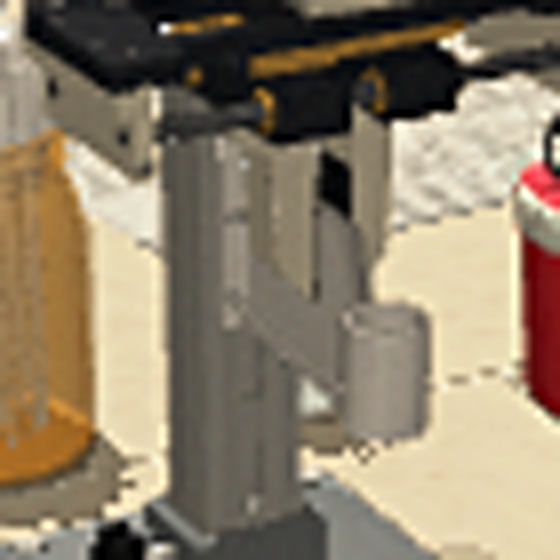

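The plate sits against the column face at about crop (235,240), with the sleeve upright at (390,370), so it looks hooked. I'll keep pressing gently.

>>> {"fn": "arm_command", "kwargs": {"commands": [[[0.3,0,1],[0,0,0]],[[0.6,0,2],[0,0,0]],[[0.6,0,2],[0,0,0]]]}}

```text
t: 15.85
eef_pos: [0.5494, 0.0464, 0.1591]
tcp_rot: [0.003, 0.01, 1.0, 0.0]
force: [-9.5, -0.8, 21.1]
finger_gap: 0.107
grip_force: 45.0
```

```bash
python3 -c "
from h import *
st()"
```

```text
t 15.85 tcp [0.5494 0.0464 0.1591] yaw -0.0191 tilt [0.0055 0.    ] F [-9.5 -0.8 21.1] T [-0.19  1.47 -0.1 ] gap mm 9.9 45.00487446784973
```

>>> {"fn": "arm_command", "kwargs": {"commands": [[[0,0,-3],[0,0,0]],[[0,0,-4],[0,0,0]],[[0,0,-4],[0,0,0]]]}}

```text
t: 16.15
eef_pos: [0.5494, 0.0464, 0.1602]
tcp_rot: [0.002, 0.01, 1.0, 0.0]
force: [4.5, -0.9, 1.6]
finger_gap: 0.104
grip_force: 45.0
```

```bash
python3 -c "
from h import *
st()"
```

```text
t 16.15 tcp [0.5494 0.0464 0.1602] yaw -0.0191 tilt [0.0046 0.0004] F [ 4.5 -0.9  1.6] T [-0.03 -1.02 -0.01] gap mm 9.6 44.998791217803955
```

>>> {"fn": "arm_command", "kwargs": {"commands": [[[-1,0,0],[0,0,0]],[[-1,0,0],[0,0,0]],[[-1,0,0],[0,0,0]]], "squeeze": 5}}

```text
t: 16.45
eef_pos: [0.5493, 0.0464, 0.16]
tcp_rot: [0.001, 0.009, 1.0, 0.0]
force: [3.8, -1.4, 4.5]
finger_gap: 0.109
grip_force: 5.0
```

>>> {"fn": "arm_command", "kwargs": {"commands": [[[0,0,0],[0,0,0]],[[0,0,0],[0,0,0]],[[0,0,0],[0,0,0]],[[0,0,0],[0,0,0]],[[0,0,0],[0,0,0]]], "gripper": 45}}

```text
t: 16.95
eef_pos: [0.5476, 0.0464, 0.159]
tcp_rot: [-0.001, 0.009, 1.0, -0.0]
force: [-0.6, 0.6, 0.9]
finger_gap: 0.438
grip_force: 0.0
```

Run:
```python
from h import *
st()
c=cam('scene')
a=cv2.resize(c['image'][165:235,275:345],None,fx=8,fy=8,interpolation=cv2.INTER_CUBIC)
cv2.imwrite('pics/rel.png',a[:,:,::-1])
```

```text
t 16.95 tcp [0.5476 0.0464 0.159 ] yaw -0.0187 tilt [-0.0011 -0.0001] F [-0.6  0.6  0.9] T [-0.03  0.02  0.01] gap mm 40.3 0.0
```

View pics/rel.png

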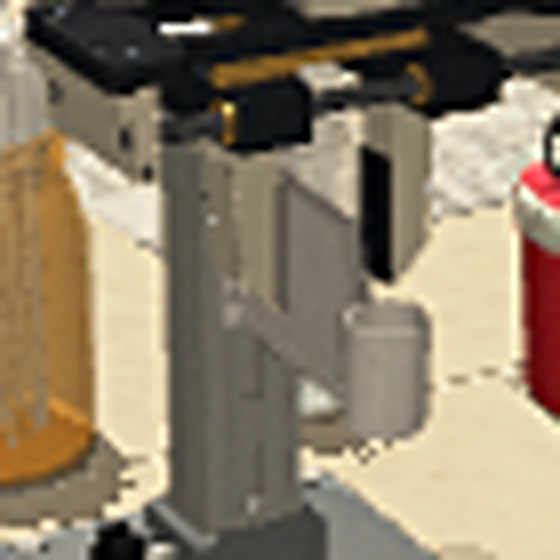

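The bracket hangs hooked on its own, with the sleeve at about crop (390,370) and the plate upright at (235,250). Next I close the fingers above the tab and press there.

>>> {"fn": "arm_command", "kwargs": {"commands": [[[0,0,-20],[0,0,0]],[[0,0,-60],[0,0,0]],[[0,0,-95],[0,0,0]],[[0,0,-95],[0,0,0]],[[-20,0,-95],[0,0,0]]]}}

```text
t: 17.5
eef_pos: [0.5674, 0.0463, 0.256]
tcp_rot: [0.001, 0.009, 1.0, -0.0]
force: [0.7, 0.3, 0.3]
finger_gap: 0.452
grip_force: 0.0
```

>>> {"fn": "arm_command", "kwargs": {"commands": [[[-18,0,0],[0,0,0]],[[-18,0,0],[0,0,0]],[[-18,0,0],[0,0,0]],[[-18,0,0],[0,0,0]],[[-18,0,0],[0,0,0]]], "gripper": 0, "squeeze": 10}}

```text
t: 18.0
eef_pos: [0.5853, 0.0457, 0.2542]
tcp_rot: [-0.0, 0.009, 1.0, -0.0]
force: [0.6, 0.1, 0.0]
finger_gap: 0.063
grip_force: 0.0
```

```bash
python3 -c "
from h import *
st((.585,.046,.217))"
```

```text
t 18.0 tcp [0.5853 0.0457 0.2542] yaw -0.0185 tilt [-0.0007 -0.0001] F [0.6 0.1 0. ] T [ 0.07 -0.02  0.01] gap mm 5.8 0.0
shift mm [ 0.3  0.3 37.2]
```

>>> {"fn": "arm_command", "kwargs": {"commands": [[[0,0,20],[0,0,0]],[[0,0,30],[0,0,0]],[[0,0,34],[0,0,0]],[[0,0,37],[0,0,0]],[[0,0,40],[0,0,0]]]}}

```text
t: 18.5
eef_pos: [0.5854, 0.0458, 0.2158]
tcp_rot: [-0.001, 0.009, 1.0, -0.0]
force: [-5.8, -0.5, 7.1]
finger_gap: 0.005
grip_force: 3.7
```

```bash
python3 -c "
from h import *
st()"
```

```text
t 18.5 tcp [0.5854 0.0458 0.2158] yaw -0.0187 tilt [-0.0012 -0.0001] F [-5.8 -0.5  7.1] T [-0.03  1.26  0.  ] gap mm 0.4 3.6588253697846085
```

>>> {"fn": "arm_command", "kwargs": {"commands": [[[0,0,1],[0,0,0]],[[0,0,2],[0,0,0]],[[0,0,2],[0,0,0]]]}}

```text
t: 18.8
eef_pos: [0.5862, 0.0458, 0.2129]
tcp_rot: [0.0, 0.009, 1.0, 0.0]
force: [-1.6, -0.2, 1.9]
finger_gap: -0.0
grip_force: 0.8
```

```bash
python3 -c "
from h import *
st()"
```

```text
t 18.8 tcp [0.5862 0.0458 0.2129] yaw -0.0186 tilt [0.0005 0.0001] F [-1.6 -0.2  1.9] T [ 0.05  0.22 -0.  ] gap mm -0.0 0.8106930830399506
```

>>> {"fn": "arm_command", "kwargs": {"commands": [[[0,0,1.5],[0,0,0]],[[0,0,3],[0,0,0]],[[0,0,4],[0,0,0]],[[0,0,4],[0,0,0]]]}}

```text
t: 19.2
eef_pos: [0.5864, 0.0456, 0.2083]
tcp_rot: [0.0, 0.009, 1.0, 0.0]
force: [0.2, -0.5, 1.0]
finger_gap: 0.006
grip_force: 0.3
```

```bash
python3 -c "
from h import *
st()"
```

```text
t 19.2 tcp [0.5864 0.0456 0.2083] yaw -0.0188 tilt [0.0004 0.    ] F [ 0.2 -0.5  1. ] T [ 0.04  0.02 -0.02] gap mm 0.6 0.2730813214384398
```

Snapped through. I'll press on to find the hard stop.

>>> {"fn": "arm_command", "kwargs": {"commands": [[[0,0,1],[0,0,0]],[[0,0,2],[0,0,0]],[[0,0,3],[0,0,0]],[[0,0,3],[0,0,0]]]}}

```text
t: 19.6
eef_pos: [0.5866, 0.0457, 0.2079]
tcp_rot: [0.001, 0.009, 1.0, -0.0]
force: [-6.2, -0.4, 15.4]
finger_gap: 0.003
grip_force: 7.9
```

```bash
python3 -c "
from h import *
st()"
```

```text
t 19.6 tcp [0.5866 0.0457 0.2079] yaw -0.0189 tilt [ 0.0017 -0.0001] F [-6.2 -0.4 15.4] T [-0.14  1.3   0.04] gap mm 0.3 7.861846934538335
```

Home: 15 N with no movement at 0.208. Next I lift off, measure the vial, and go to it.

>>> {"fn": "arm_command", "kwargs": {"commands": [[[0,0,-20],[0,0,0]],[[0,0,-60],[0,0,0]],[[30,-30,-70],[0,0,0]],[[50,-75,-70],[0,0,0]],[[67,-115,-70],[0,0,0]]], "gripper": 80}}

```text
t: 20.1
eef_pos: [0.5162, -0.0694, 0.2759]
tcp_rot: [0.001, 0.009, 1.0, -0.0]
force: [0.8, -1.5, 0.4]
finger_gap: 0.389
grip_force: 0.0
```

Run:
```python
from h import *
np.set_printoptions(precision=4,suppress=True)
c=cam('scene');t=cam('top')
im=t['image'][200:232,350:382].astype(int); 
wt=np.clip(im[:,:,2]-im[:,:,2].min()-0,0,None).astype(float); b=im[:,:,2]
m=(b>b.max()*.8); ys,xs=np.where(m); print(b.max(),np.median(b),m.sum(),xs.mean()+350,ys.mean()+200)
v=atz(t,(xs.mean()+350,ys.mean()+200),.077); print('vial',v)
print('scene top/bottom pred',proj(c,(v[0],v[1],.077)),proj(c,(v[0],v[1],0)))
for r in env.silhouettes('scene','vial')[:1]:
    ys,xs=np.where(r['region']); print(r['confidence'],xs.min(),xs.max(),ys.min(),ys.max())
    for y in range(ys.min(),ys.max()+1,3): print(y,xs[ys==y].mean())
st((v[0],v[1],.05))
o=np.hstack([cv2.resize(c['image'][165:240,275:345],(560,600),interpolation=cv2.INTER_CUBIC),np.pad(cv2.resize(t['image'][180:240,280:310],(240,480),interpolation=cv2.INTER_CUBIC),((0,120),(0,0),(0,0)))])
cv2.imwrite('pics/home.png',o[:,:,::-1])
```

```text
115 105.0 793 365.3644388398487 216.22950819672133
vial [ 0.5087 -0.1935  0.077 ]
scene top/bottom pred [388.0684 213.88  ] [386.5478 236.0414]
0.75 274 336 170 255
170 305.0
173 302.5
176 303.0
179 300.0
182 298.0
185 298.5
188 298.5
191 298.5
194 298.0
197 298.0
200 298.0
203 298.0
206 298.5
209 300.5
212 302.5
215 304.0
218 304.0
221 304.0
224 306.0
227 306.0
230 303.5
233 300.5
236 302.5
239 305.5
242 307.5
245 306.5
248 303.0
251 298.0
254 294.0
t 20.25 tcp [ 0.5158 -0.0718  0.2755] yaw -0.0254 tilt [ 0.     -0.0013] F [0.3 1.1 0.3] T [ 0.06 -0.02 -0.  ] gap mm 47.8 0.0
shift mm [   4.1 -121.5  225.6]
```

View pics/home.png

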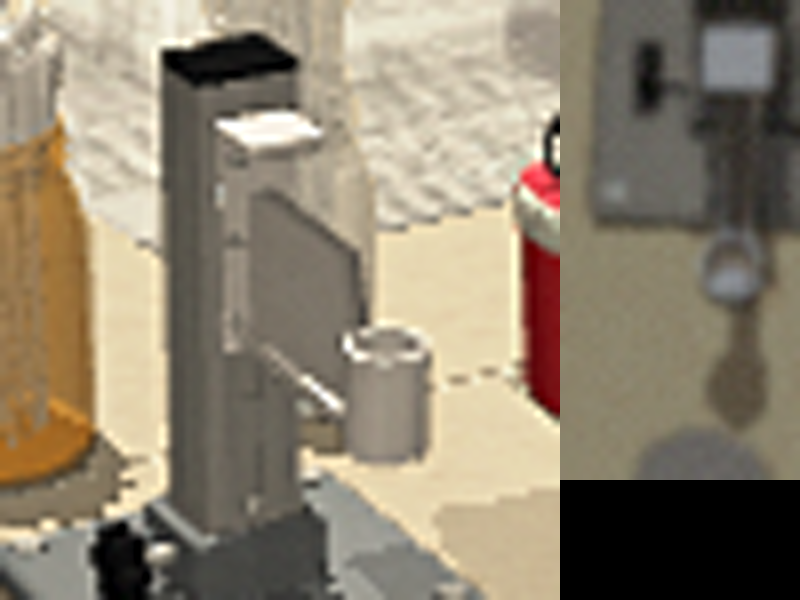

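Upright and fully seated: tab at about crop (270,130), sleeve mouth at (388,342) in scene and (731,265) in the top crop. Next I compute the sleeve and vial positions.

Run:
```python
from h import *
np.set_printoptions(precision=4,suppress=True)
t=cam('top');c=cam('scene')
im=cv2.imread('pics/top0.png')[206:222,358:373,0].astype(float)
print(im.astype(int))
m=im>np.median(im)+25; ys,xs=np.where(m); print(m.sum(),xs.mean()+358,ys.mean()+206, 'vial',atz(t,(xs.mean()+358,ys.mean()+206),.077))
for z in (.154,.156,.158):
    print(z,'top',atz(t,(300.9,212.7),z),'scene',atz(c,(323.06,207.3),z))
a=proj(t,(.502,.0475,.157)); print('pred',a, proj(c,(.502,.0475,.157)))
```

```text
[[108 110 109 104 109 106 106 106 111 105 107 109 108 106 109]
 [106 106 106 108 110 109 106 103 106 110 106 106 108 107 106]
 [108 103 107 106 109 110 104 106 105 109 107 108 108 103 107]
 [108 104 103 103 107 108 107 110 111 107 109 109 108 109 107]
 [105 107 106 102 105 107 103 107 110 109 111 109 107 112 108]
 [104 107 104 110 111 108 108 114 114 108 106 103 108 109 108]
 [107 109 109 109 108 107 119 130 126 120 109 106 108 107 107]
 [107 108 106 108 101 112 136 144 145 139 116 109 107 106 108]
 [112 107 103 105 100 119 140 149 147 137 120 109 106 109 109]
 [107 105 105 104  94 113 139 144 144 129 117 108 107 107 104]
 [108 104 101 100  91 100 124 127 125 125 113 109 107 107 105]
 [109 108 103  88  93  88  88  96  97 103 106 110 107 109 101]
 [110 110 106  81  85  94  85  87 100 105 105 109 104 107 108]
 [109 111 101  79  75  83  82  83 105 107 112 107 110 108 106]
 [109 110 107  77  67  71  66  75 103 106 108 109 106 108 106]
 [109 108 105  75  65  64  60  74 101 108 107 110 109 108 107]]
11 365.3636363636364 213.9090909090909 vial [ 0.5175 -0.1935  0.077 ]
0.154 top [0.5031 0.0475 0.154 ] scene [0.5046 0.0431 0.154 ]
0.156 top [0.5028 0.0474 0.156 ] scene [0.5008 0.0454 0.156 ]
0.158 top [0.5024 0.0474 0.158 ] scene [0.4969 0.0477 0.158 ]
pred [300.8706 212.8616] [322.1683 206.9653]
```

>>> {"fn": "arm_command", "kwargs": {"commands": [[[-1,-45,0],[0,0,0]],[[-2,-90,20],[0,0,0]],[[-3,-122,50],[0,0,0]],[[-3,-122,90],[0,0,0]],[[-3,-122,120],[0,0,0]]]}}

```text
t: 20.85
eef_pos: [0.5178, -0.1896, 0.153]
tcp_rot: [-0.001, 0.009, 1.0, 0.0]
force: [0.1, 0.6, -1.0]
finger_gap: 0.798
grip_force: 0.0
```

>>> {"fn": "arm_command", "kwargs": {"commands": [[[0,0,0],[0,0,0]],[[0,0,0],[0,0,0]]]}}

```text
t: 21.05
eef_pos: [0.5184, -0.1885, 0.1553]
tcp_rot: [-0.0, 0.008, 1.0, 0.0]
force: [0.1, -0.0, 0.6]
finger_gap: 0.801
grip_force: 0.0
```

```bash
python3 -c "
from h import *
st((.5165,-.1937,.051))"
```

```text
t 21.05 tcp [ 0.5184 -0.1885  0.1553] yaw -0.0162 tilt [-0.0009  0.001 ] F [ 0.1 -0.   0.6] T [ 0.   -0.02  0.03] gap mm 73.7 0.0
shift mm [  1.7  -5.3 104.3]
```

>>> {"fn": "arm_command", "kwargs": {"commands": [[[2,-5,40],[0,0,0]],[[2,-5,75],[0,0,0]],[[2,-5,95],[0,0,0]],[[2,-5,104],[0,0,0]],[[2,-5,104],[0,0,0]]]}}

```text
t: 21.55
eef_pos: [0.5166, -0.1946, 0.052]
tcp_rot: [0.0, 0.009, 1.0, 0.0]
force: [0.1, 1.0, -0.2]
finger_gap: 0.801
grip_force: 0.0
```

>>> {"fn": "arm_command", "kwargs": {"commands": [[[0,0,0],[0,0,0]],[[0,0,0],[0,0,0]],[[0,0,0],[0,0,0]],[[0,0,0],[0,0,0]]], "gripper": 32, "squeeze": 4}}

```text
t: 21.95
eef_pos: [0.5162, -0.1953, 0.0523]
tcp_rot: [0.001, 0.009, 1.0, -0.0]
force: [-0.2, -0.4, -0.1]
finger_gap: 0.5
grip_force: 0.0
```

Run:
```python
from h import *
st((.5165,-.1937,.051))
c=cam('scene')
a=cv2.resize(c['image'][170:245,350:425],None,fx=8,fy=8,interpolation=cv2.INTER_CUBIC)
cv2.imwrite('pics/vial.png',a[:,:,::-1])
```

```text
t 21.95 tcp [ 0.5162 -0.1953  0.0523] yaw -0.0188 tilt [ 0.0014 -0.0005] F [-0.2 -0.4 -0.1] T [ 0.05  0.01 -0.01] gap mm 46.0 0.0
shift mm [-0.3  1.6  1.3]
```

View pics/vial.png

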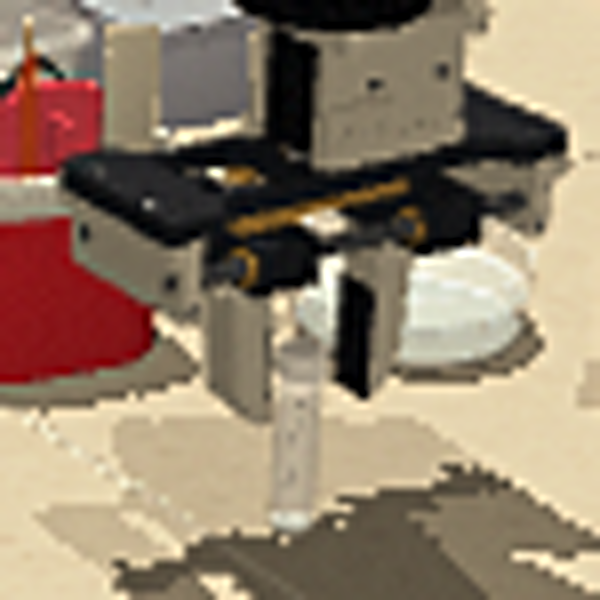

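The vial's cap (about crop 300,360) sits midway between the pads (about 252 and 354). I'll close on it.

>>> {"fn": "arm_command", "kwargs": {"commands": [[[0,0,0],[0,0,0]],[[0,0,0],[0,0,0]],[[0,0,0],[0,0,0]],[[0,0,0],[0,0,0]],[[0,0,0],[0,0,0]]], "gripper": 15}}

```text
t: 22.5
eef_pos: [0.5155, -0.1951, 0.0513]
tcp_rot: [-0.0, 0.009, 1.0, 0.0]
force: [0.1, -0.1, 0.4]
finger_gap: 0.211
grip_force: 4.0
```

>>> {"fn": "arm_command", "kwargs": {"commands": [[[0,0,0],[0,0,0]],[[0,0,0],[0,0,0]]], "squeeze": 10}}

```text
t: 22.7
eef_pos: [0.5155, -0.1951, 0.0514]
tcp_rot: [-0.0, 0.009, 1.0, 0.0]
force: [-0.1, -0.7, 0.4]
finger_gap: 0.211
grip_force: 10.0
```

```bash
python3 -c "
from h import *
st((.5165,-.1937,.051))"
```

```text
t 22.7 tcp [ 0.5155 -0.1951  0.0514] yaw -0.0188 tilt [-0.0001  0.    ] F [-0.1 -0.7  0.4] T [0.02 0.06 0.07] gap mm 19.4 10.000005751062417
shift mm [-1.   1.4  0.4]
```

>>> {"fn": "arm_command", "kwargs": {"commands": [[[0,0,-10],[0,0,0]],[[0,0,-50],[0,0,0]],[[0,0,-100],[0,0,0]],[[0,0,-150],[0,0,0]],[[0,0,-190],[0,0,0]]]}}

```text
t: 23.2
eef_pos: [0.5161, -0.1953, 0.2453]
tcp_rot: [0.001, 0.009, 1.0, -0.0]
force: [0.2, -0.3, -0.5]
finger_gap: 0.207
grip_force: 10.0
```

>>> {"fn": "arm_command", "kwargs": {"commands": [[[4,30,-5],[0,0,0]],[[8,80,-5],[0,0,0]],[[13,130,-5],[0,0,0]],[[16,180,-5],[0,0,0]],[[18,225,-5],[0,0,0]]]}}

```text
t: 23.7
eef_pos: [0.5012, 0.0325, 0.2475]
tcp_rot: [0.001, 0.009, 1.0, 0.0]
force: [0.1, 0.6, 0.5]
finger_gap: 0.207
grip_force: 10.0
```

>>> {"fn": "arm_command", "kwargs": {"commands": [[[0,17,0],[0,0,0]],[[0,17,0],[0,0,0]],[[0,17,0],[0,0,0]],[[0,17,0],[0,0,0]]]}}

```text
t: 24.1
eef_pos: [0.5022, 0.0453, 0.2466]
tcp_rot: [0.0, 0.011, 1.0, -0.0]
force: [-0.1, 0.2, 0.4]
finger_gap: 0.21
grip_force: 10.0
```

Run:
```python
from h import *
st((.502,.0474,.215))
c=cam('scene')
cv2.imwrite('pics/ins.png',cv2.resize(c['image'][160:235,275:360],None,fx=8,fy=8,interpolation=cv2.INTER_CUBIC)[:,:,::-1])
```

```text
t 24.1 tcp [0.5022 0.0453 0.2466] yaw -0.0214 tilt [ 0.0001 -0.0008] F [-0.1  0.2  0.4] T [-0.02 -0.02 -0.03] gap mm 19.3 9.999849197629374
shift mm [ 0.2  2.1 31.6]
```

View pics/ins.png

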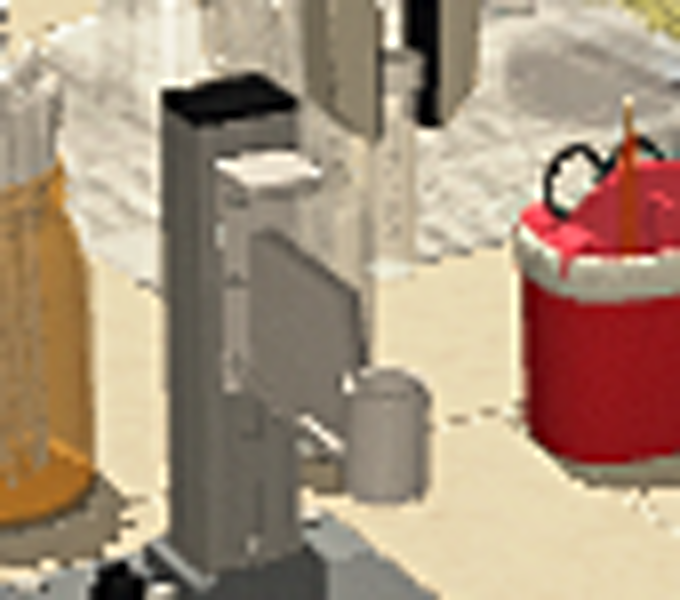

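The vial hangs upright above the sleeve: vial bottom at about crop (394,268), mouth at (388,383). I'll correct y by +2 mm and lower it.

>>> {"fn": "arm_command", "kwargs": {"commands": [[[0,2,0],[0,0,0]],[[0,2,15],[0,0,0]],[[0,2,30],[0,0,0]],[[0,2,38],[0,0,0]],[[0,2,44],[0,0,0]]]}}

```text
t: 24.65
eef_pos: [0.5019, 0.0487, 0.2018]
tcp_rot: [-0.0, 0.01, 1.0, -0.0]
force: [-0.4, -0.1, -0.7]
finger_gap: 0.209
grip_force: 10.0
```

```bash
python3 -c "
from h import *
st((.502,.0474,.178))"
```

```text
t 24.65 tcp [0.5019 0.0487 0.2018] yaw -0.0198 tilt [-0.0009 -0.0001] F [-0.4 -0.1 -0.7] T [ 0.08  0.03 -0.02] gap mm 19.2 10.000044866173994
shift mm [-0.1 -1.3 23.8]
```

>>> {"fn": "arm_command", "kwargs": {"commands": [[[0,-1,0],[0,0,0]],[[0,-1,8],[0,0,0]],[[0,-1,16],[0,0,0]],[[0,-1,22],[0,0,0]],[[0,-1,25],[0,0,0]]]}}

```text
t: 25.15
eef_pos: [0.5017, 0.0482, 0.1766]
tcp_rot: [-0.001, 0.009, 1.0, -0.0]
force: [-0.4, -0.4, 0.2]
finger_gap: 0.207
grip_force: 10.0
```

```bash
python3 -c "
from h import *
st((.502,.0474,.173))"
```

```text
t 25.15 tcp [0.5017 0.0482 0.1766] yaw -0.0186 tilt [-0.0011 -0.0001] F [-0.4 -0.4  0.2] T [ 0.02 -0.01 -0.03] gap mm 19.0 10.000021115702111
shift mm [-0.4 -0.8  3.6]
```

>>> {"fn": "arm_command", "kwargs": {"commands": [[[0,0,1],[0,0,0]],[[0,0,2],[0,0,0]],[[0,0,3],[0,0,0]],[[0,0,4],[0,0,0]],[[0,0,4],[0,0,0]]], "squeeze": 4}}

```text
t: 25.65
eef_pos: [0.5022, 0.0482, 0.1734]
tcp_rot: [0.0, 0.009, 1.0, 0.0]
force: [0.1, -0.7, -0.3]
finger_gap: 0.209
grip_force: 4.0
```

```bash
python3 -c "
from h import *
st((.502,.0474,.173))"
```

```text
t 25.65 tcp [0.5022 0.0482 0.1734] yaw -0.0188 tilt [0.0001 0.    ] F [ 0.1 -0.7 -0.3] T [-0.    0.06 -0.06] gap mm 19.3 3.9999741817155154
shift mm [ 0.1 -0.8  0.4]
```

Near the floor; a bit further until contact.

>>> {"fn": "arm_command", "kwargs": {"commands": [[[0,0,1],[0,0,0]],[[0,0,2],[0,0,0]],[[0,0,3],[0,0,0]],[[0,0,3],[0,0,0]]]}}

```text
t: 26.05
eef_pos: [0.5024, 0.0483, 0.1706]
tcp_rot: [0.0, 0.009, 1.0, 0.0]
force: [0.6, 0.7, 1.6]
finger_gap: 0.211
grip_force: 4.0
```

```bash
python3 -c "
from h import *
st((.502,.0474,.173))"
```

```text
t 26.05 tcp [0.5024 0.0483 0.1706] yaw -0.0188 tilt [0.0006 0.0001] F [0.6 0.7 1.6] T [0.05 0.08 0.03] gap mm 19.4 4.000026991806749
shift mm [ 0.4 -0.9 -2.4]
```

>>> {"fn": "arm_command", "kwargs": {"commands": [[[0,0,0],[0,0,0]],[[0,0,0],[0,0,0]],[[0,0,0],[0,0,0]],[[0,0,0],[0,0,0]],[[0,0,0],[0,0,0]]], "gripper": 60}}

```text
t: 26.55
eef_pos: [0.502, 0.0482, 0.1703]
tcp_rot: [-0.0, 0.009, 1.0, -0.0]
force: [-0.1, -0.5, 0.4]
finger_gap: 0.581
grip_force: 0.0
```

>>> {"fn": "arm_command", "kwargs": {"commands": [[[0,0,-10],[0,0,0]],[[0,0,-40],[0,0,0]],[[0,0,-80],[0,0,0]],[[30,0,-120],[0,0,0]],[[60,0,-150],[0,0,0]]]}}

```text
t: 27.05
eef_pos: [0.4424, 0.0496, 0.3234]
tcp_rot: [0.001, 0.009, 1.0, 0.0]
force: [0.7, -0.8, 0.7]
finger_gap: 0.602
grip_force: 0.0
```

>>> {"fn": "arm_command", "kwargs": {"commands": [[[20,-50,0],[0,0,0]],[[20,-100,0],[0,0,0]],[[20,-140,0],[0,0,0]],[[20,-140,0],[0,0,0]],[[20,-140,0],[0,0,0]]]}}

```text
t: 27.55
eef_pos: [0.4194, -0.0908, 0.3211]
tcp_rot: [0.0, 0.011, 1.0, 0.0]
force: [1.0, 0.6, 0.1]
finger_gap: 0.603
grip_force: 0.0
```

Run:
```python
from h import *
st()
c=cam('scene');t=cam('top')
o=np.hstack([cv2.resize(c['image'][165:240,275:345],(560,600),interpolation=cv2.INTER_CUBIC),np.pad(cv2.resize(t['image'][180:240,280:310],(240,480),interpolation=cv2.INTER_CUBIC),((0,120),(0,0),(0,0)))])
cv2.imwrite('pics/final.png',o[:,:,::-1])
print('full-down vial top/bottom', proj(c,(.502,.048,.1985)))
```

```text
t 27.55 tcp [ 0.4194 -0.0908  0.3211] yaw -0.0215 tilt [0.0008 0.0005] F [1.  0.6 0.1] T [0.04 0.05 0.01] gap mm 55.5 0.0
full-down vial top/bottom [322.03733016 192.85426925]
```

View pics/final.png

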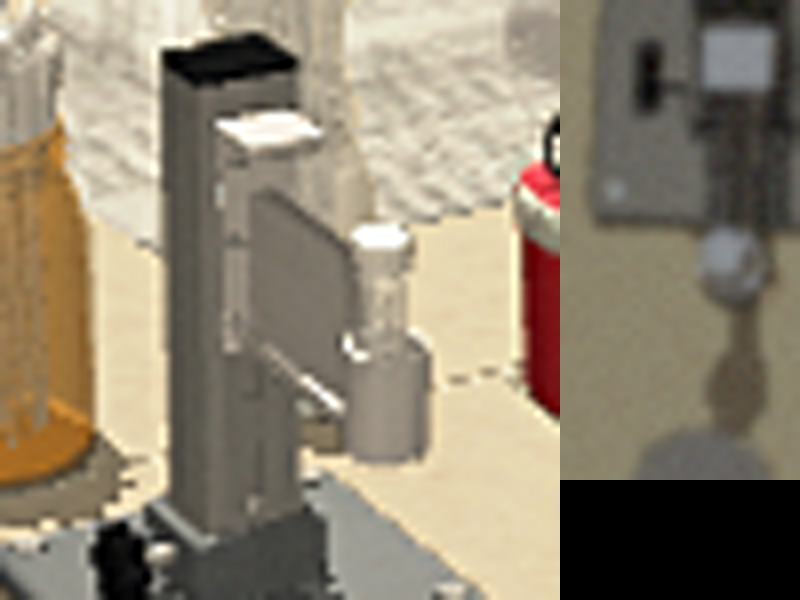

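The vial stands upright in the sleeve, cap at about crop (382,237), at full-down height. The bracket is still home and the arm is clear.

```bash
python3 -c "
from h import *
print(env.hand_in())"
```

```text
the job is handed in; nothing more can be done
None
```

The job is handed in at about 28 s of the 72 s limit: the bracket is hooked into the top two slots and snapped home (about 15 N on the tab no longer moved it), the vial stands upright on the sleeve's floor, and I moved nothing else; pressing through the gripped web peaked at about 23 N and stalled at the catch, so I finished the snap on the tab.

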